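Lock the filter case's lid panel with its two quarter-turn fasteners

ROBOT

A 6-joint arm with a two-finger parallel gripper is mounted at the origin on a cart in front of the work surface, level with it; the furniture and walls round the work are solid. World frame = base frame: x ahead of the robot, y to its left, z up, the work surface at z = 0. Lengths are in m, angles in rad, forces in N, time in s.
With the tool pointing down it reaches from about 0.35 to 0.775 m from the base axis. Payload 7.3 kg.
Tool frame: the origin (TCP) lies at the very end of the fingers, on their centre line; the grasp point (between the pads) lies robot.pinch_z behind it (robot.pinch_z is the distance from the TCP to the grasp point, in m); y points along the fingers, z is the direction in which the jaws open and shut, and the axes are right-handed (so a half turn about y gives the same grasp; the last joint's range is limited). The gripper opens to 92 mm and grips with 3 to 60 N. Pads are 19 mm wide; open, the fingers measure 130 mm over their backs; the gripper's body (75 mm by 190 mm) begins 47 mm behind the grasp point.
Start: joints at [0.97, 0.342, 1.524, -0, 1.275, -0.146], TCP at [0.231, 0.472, 0.227] pointing down, gripper open.
Joint ranges: [-2.53, 2.53], [-0.77, 2.02], [0.04, 2.7], [-1, 4.14], [0.28, 2.66], [-3.11, 3.11]. Speed limits (rad/s): [2.57, 2.57, 3.14, 3.14, 3.14, 3.14].

INTERFACE

Orientations are given as [roll, pitch, yaw] about the fixed x, y, z axes, in that order (R = Rz(yaw) Ry(pitch) Rx(roll)).
In Python, from cell import status, viewer, robot gives the robot as it stands. The module is installed in compiled form; this text tells all that it offers.
- The arm moves only by the shell command python3 -m pendant 'ROWS' [FORCE]. ROWS is JSON, a list that holds one entry, the list of rows, each a list of 7 numbers: the shift along the tool's x, y, z in cm, then the turn, a rotation vector about the tool's x, y, z in rad, then the finger opening in cm, from 0 to 9.18. A call has 1 to 20 rows; each row is the pose to reach, as a shift and turn from the pose commanded when the call began, along the tool's axes at that moment; what a row does not reach only later rows make up. A row lasts 1/10 s, in which the tool goes at most 50 mm and 8.59 degrees, less where a joint would pass 70% of its speed; a pose out of reach is approached as far as the arm can. A call with a gripper value outside its range is refused whole. The fingers move at their own pace and stop on an object; FORCE is the grip in N (left out, the last holds). Time passes only in rows, so rows that repeat a pose let the fingers close. It gives the time, the measured TCP pose, the force and the opening at its end, in the units of the state.
- status.observe(): the state, without advancing time (a new reading comes with each control period).
- viewer.read_camera(name): name is "scene" or "top" or "wrist"; returns a dict with "image" (400x640x3 uint8, red, green, blue), "range_z" (400x640 float32, m along the optical axis (not along the pixel's ray), 0 where there is no reading), "fx", "fy", "cx", "cy" (pixels), "camera_from_world" (4x4, takes a point from world to camera coordinates). Camera axes: x right, y up, looking along -z (the intrinsics and any distortion apply to the point x, -y, -z); pixel columns grow to the right and rows downward; lengths in m; the calibration is good to about 2 mm. A picture is of the moment at which its call begins.
- robot.hand_in(): hands the job in, once; it reports no verdict.
The state is a dict: "time": time; "qpos": joint angles; "qvel": joint speeds; "joint_efforts": joint torques, N m; "tool_pos": TCP position; "tool_rot": TCP orientation; "contact_force": force on the tool from outside, world axes, zero at the start; "torque": the same for the moment, N m; "opening": finger opening in m.
Only numpy, scipy, OpenCV 4.12 (cv2) and the standard library are available. Lean on these libraries where they do the work, as an engineer would, in place of code of your own. Each camera call takes 0.05 s, during which the arm holds its last target. There are 200 camera calls.

TASK

Close and lock the sprung lid panel of the grey filter case: put a fingertip in the yellow slot of each of the two black round fasteners, press the panel fully down and, keeping it pressed, turn the fastener a quarter turn clockwise, from the red dot to the green dot, so that the panel stays shut by itself when you let go. Only push with the fingertips: do not pull the panel up, and leave the other things on the bench where they are.

Things in the scene. Friction and masses are not known exactly. Their poses are not given: they have to be found in the camera images.
- case: Grey filter case, 240 (x) x 340 (y) x 88 mm high, immovable, under a white lid panel. Origin: centre of its underside, on the bench; x points from the front (louvres, robot side) to the back, y left, z up. The panel's hinge runs along the back at x = +115, z = 92 mm; the fasteners sit near the front, at x = -58 mm, y = +95 (left) and -95 mm (right).
- panel (a joint): Hinge angle of the white lid panel (236 x 338 x 10 mm). 0: pressed down to its hard stop, panel top 100 mm over the bench; positive: front edge raised. A spring holds it up at about 0.11 when nothing locks it; pressing it to the stop at a fastener takes about 8 N. Locked by a cam it rests at about 0.025.
- fastener_left (a joint): Turn of the left fastener. 0: unlocked, slot parallel to the case's y, white pointer dot on its rim by the red dot (case -y side). Grows clockwise seen from above to pi/2: hard stop, locked, slot parallel to the case's x, pointer by the green dot at the front. Stays where it is left (friction about 0.04 N m).
- fastener_right (a joint): Turn of the right fastener, like the left (also clockwise from the -y side). Under each, a steel tongue points as its pointer dot does. From 0.6 rad on it must pass under a fixed keeper, which it does only with the panel below about 0.02 rad; else it strikes the keeper or rides over it and blocks the panel. Once under the keeper it holds the panel down.
- fastener_left_slot (a point): Centre of the left fastener, on its axis, on the yellow slot floor: 104 mm over the bench with the panel at 0, 123 mm at 0.11. Black disc, 100 mm across, rim 17 mm above the panel; slot 40 mm wide, 84 mm long (42 mm each way from here), 13 mm deep, floor 4 mm above the panel. Site y lies along the slot, -y to the pointer dot; z up the axis.
- fastener_right_slot (a point): Centre of the right fastener, on the floor of its slot; the same in every way as the left one.
- bottle_small: Bystander: small glass bottle with an orange cap, 44 mm across, 88 mm high; origin at the centre of its underside.
- beaker_b: Bystander: small glass beaker, 43 mm across, 50 mm high; origin at the centre of its underside.
- timer_b: Bystander: blue bench timer, 62 x 62 x 18 mm; origin at the centre of its underside.
- carton_covers: Bystander: white and blue carton, 60 x 90 x 36 mm; origin at the centre of its underside.
- petri_3: Bystander: flat round dish, 90 mm across, 15 mm high; origin at the centre of its underside.
- pot_agar: Bystander: white pot with a red cap, 62 mm across, 97 mm high; origin at the centre of its underside.

How it is judged:
By the outcome, as a careful person would: the job done as asked, in the order asked, and still so for the second after the job is handed in, with the robot touching nothing.
It also fails if it takes over 51 s, if anything falls off the work surface, if the arm or the gripper's body presses on something with over 40 N, if the wrist force passes 120 N, or if a joint passes its speed limit or range.

## Working session

There is one attempt and no reset: what is moved stays moved. The work goes in short steps, Python scripts to look and compute and a shell command to move; the robot and the scene stay as the last step left them, time stands still between calls to the robot, and variables do not carry over. Pictures are saved under pics/ and viewed, about 8 in all and at most 12, crops included, and the job is handed in when it is done.

```bash
mkdir -p pics; cat > h.py <<'E'
import numpy as np, cv2
from cell import status, viewer, robot
from scipy.spatial.transform import Rotation as R
def cam(n):
    c=viewer.read_camera(n); return c
def save(c,f): cv2.imwrite('pics/'+f,c['image'][:,:,::-1])
def world(c,u,v,d=None):
    if d is None:
        p=c['range_z'][int(v)-1:int(v)+2,int(u)-1:int(u)+2]; d=np.median(p)
    P=np.array([(u-c['cx'])/c['fx']*d,-(v-c['cy'])/c['fy']*d,-d,1])
    return (np.linalg.inv(c['camera_from_world'])@P)[:3]
def at_z(c,u,v,z):
    M=np.linalg.inv(c['camera_from_world']); o=M[:3,3]
    r=M[:3,:3]@np.array([(u-c['cx'])/c['fx'],-(v-c['cy'])/c['fy'],-1]); return o+r*(z-o[2])/r[2]
E
python3 - <<'E'
from h import *
import pickle
for n in('top','scene'):
    c=cam(n);save(c,n+'1.png');pickle.dump(c,open(n+'1.pkl','wb'))
s=status.observe();print(s['time'],s['tool_pos'],s['tool_rot'],s['contact_force'],s['opening'],robot.pinch_z)
print(R.from_euler('xyz',s['tool_rot']).as_matrix().round(3))
E
```

```text
0.1 [0.23039375 0.47135247 0.22613121] [-1.57213250e+00  1.91960456e-04 -4.54770064e-01] [-1.23623587 -0.21069151 -0.28747884] 0.09154022525321223 0.0188
[[ 0.898 -0.001  0.439]
 [-0.439 -0.001  0.898]
 [-0.    -1.    -0.001]]
```

View pics/top1.png

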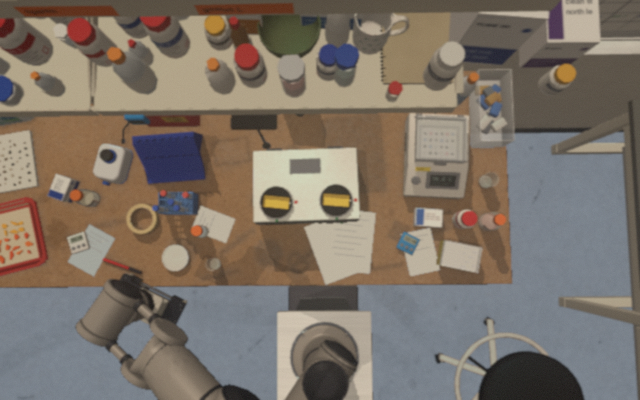

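View pics/scene1.png

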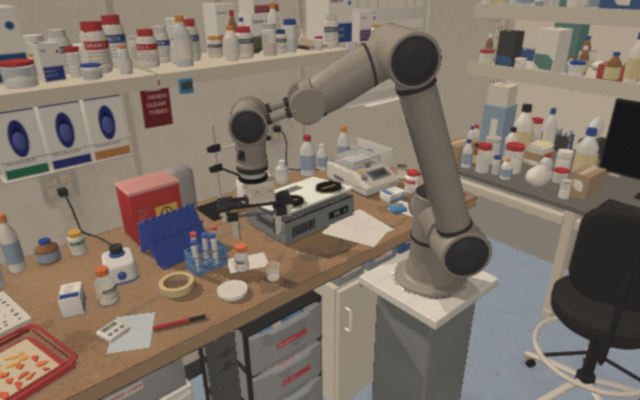

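Top image: the left fastener is at about (277,202) and the right at about (337,201). Their slots lie along the image's horizontal axis (world y), with red dots on the right. The case spans about (253–358, 149–222). Next I'll measure the yellow slot centres.

```bash
python3 - <<'E'
from h import *
import pickle
c=pickle.load(open('top1.pkl','rb'))
im=c['image'];hsv=cv2.cvtColor(im,cv2.COLOR_RGB2HSV)
m=cv2.inRange(hsv,(18,130,100),(35,255,255)); m[:185]=0;m[220:]=0;m[:,:255]=0;m[:,360:]=0
n,l,st,ce=cv2.connectedComponentsWithStats(m)
for i in range(1,n):
    if st[i,4]>40:
        ys,xs=np.where(l==i); r=cv2.minAreaRect(np.c_[xs,ys].astype(np.float32))
        print(st[i],ce[i],r,at_z(c,*ce[i],.123).round(4),world(c,*ce[i]).round(4))
for p in [(254,150),(357,150),(358,221),(254,223),(297,202),(354,201)]: print(p,world(c,*p).round(3))
cv2.imwrite('pics/crop.png',cv2.resize(im[140:240,240:370,::-1],None,fx=6,fy=6,interpolation=cv2.INTER_CUBIC))
E
```

```text
[323 193  27  14 325] [335.80615385 199.83384615] ((336.0111389160156, 199.8341064453125), (26.607601165771484, 12.439053535461426), 3.814074993133545) [ 0.517  -0.0393  0.123 ] [ 0.517  -0.0393  0.1226]
[263 195  27  15 328] [275.71036585 201.89329268] ((275.7723083496094, 201.77723693847656), (25.97047233581543, 12.736475944519043), 5.7105937004089355) [0.5122 0.1521 0.123 ] [0.5122 0.152  0.1233]
(254, 150) [0.707 0.24  0.004]
(357, 150) [ 0.704 -0.119 -0.   ]
(358, 221) [ 0.456 -0.119 -0.   ]
(254, 223) [ 0.452  0.24  -0.001]
(297, 202) [0.512 0.084 0.119]
(354, 201) [ 0.513 -0.097  0.12 ]
```

View pics/crop.png

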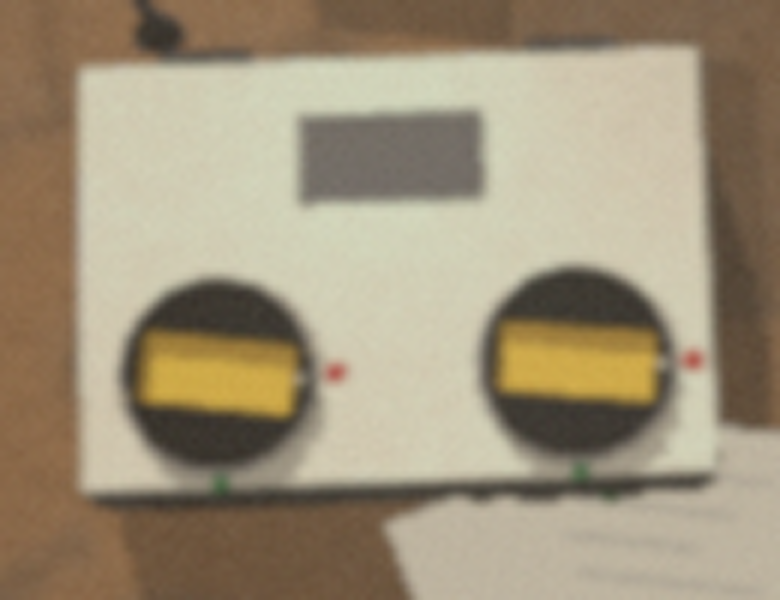

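```bash
python3 -m pendant '[[[10,0,-4,0,-0.1,0,3.2],[20,0,-8,0,-0.2,0,3.2],[39.3,0,-16.3,0,-0.355,0,3.2],[39.3,0,-16.3,0,-0.355,0,3.2],[39.3,0,-16.3,0,-0.355,0,3.2],[39.3,0,-16.3,0,-0.355,0,3.2],[39.3,2,-16.3,0,-0.355,0,3.2],[39.3,4,-16.3,0,-0.355,0,3.2],[39.3,6.6,-16.3,0,-0.355,0,3.2],[39.3,6.6,-16.3,0,-0.355,0,3.2],[39.3,6.6,-16.3,0,-0.355,0,3.2],[39.3,6.6,-16.3,0,-0.355,0,3.2],[39.3,6.6,-16.3,0,-0.355,0,3.2]]]'
python3 - <<'E'
from h import *
c=cam('wrist');save(c,'w1.png')
s=status.observe();print(s['time'],s['tool_pos'],s['contact_force'],s['torque'],s['opening'],s['qpos'])
M=R.from_euler('xyz',s['tool_rot']).as_matrix();print(M.round(3),np.degrees(np.arctan2(M[1,2],M[0,2])))
E
```

```text
time: 1.4
tool_pos: [0.512, 0.1538, 0.1621]
tool_rot: [-1.57, -0.002, -0.098]
contact_force: [0.4, 0.2, -0.2]
opening: 0.032
1.45 [0.51202443 0.15379301 0.16205695] [-0.16911483  0.74812685 -0.72993293] [ 0.02828159  0.06222928 -0.0283117 ] 0.03183538032123196 [ 1.48244928e-01  4.18495554e-01  1.59700736e+00  2.74991846e-04
  1.12377472e+00 -1.32466469e+00]
[[ 0.995  0.002  0.098]
 [-0.098  0.001  0.995]
 [ 0.002 -1.     0.001]] 84.38476040401441
```

View pics/w1.png

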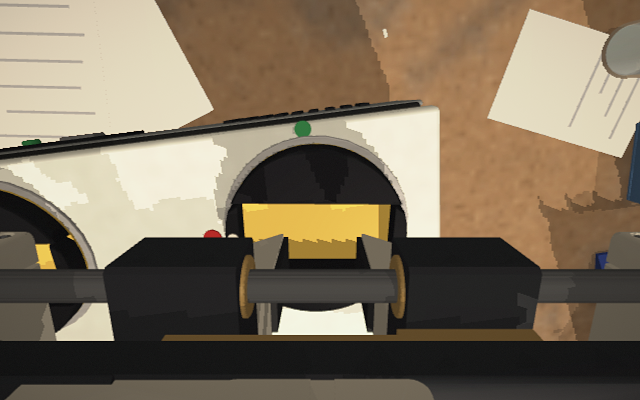

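The wrist view shows the fingers (columns ~268 and ~377) over the left slot (columns 243–390), parallel to it. Next I'll go down and press.

```bash
python3 -m pendant '[[[0,2,-0.1,0,0,0,3.2],[-0.1,3.5,-0.1,0,0,0,3.2],[-0.1,4.2,-0.1,0,0,0,3.2],[-0.1,5,-0.15,0,0,0,3.2],[-0.2,5.6,-0.15,0,0,0,3.2],[-0.2,6,-0.15,0,0,0,3.2],[-0.2,6,-0.15,0,0,0,3.2],[-0.2,6,-0.15,0,0,0,3.2]]]'
python3 - <<'E'
from h import *
s=status.observe();print(s['time'],s['tool_pos'],s['contact_force'],s['torque'],s['opening'])
E
```

```text
time: 2.25
tool_pos: [0.5102, 0.152, 0.1039]
tool_rot: [-1.57, -0.003, -0.099]
contact_force: [-9.0, 0.9, 23.4]
opening: 0.0318
2.25 [0.51021709 0.15201794 0.10392102] [-9.0070566   0.86202617 23.368212  ] [ 0.09986659  1.62906567 -0.03116061] 0.03183724986664351
```

```bash
python3 -m pendant '[[[0,0,0,0,0.13,0,3.2],[0,0,0,0,0.26,0,3.2],[0,0,0,0,0.39,0,3.2],[0,0,0,0,0.52,0,3.2],[0,0,0,0,0.65,0,3.2],[0,0,0,0,0.78,0,3.2],[0,0,0,0,0.91,0,3.2],[0,0,0,0,1.04,0,3.2]]]'
python3 - <<'E'
from h import *
s=status.observe();print(s['time'],s['tool_pos'],s['contact_force'],s['torque'],s['opening'])
E
python3 -m pendant '[[[0,0,0,0,0.12,0,3.2],[0,0,0,0,0.24,0,3.2],[0,0,0,0,0.36,0,3.2],[0,0,0,0,0.48,0,3.2],[0,0,0,0,0.48,0,3.2]]]'
python3 - <<'E'
from h import *
c=cam('wrist');save(c,'w2.png')
s=status.observe();print(s['time'],s['tool_pos'],s['contact_force'],s['torque'],s['opening'])
M=R.from_euler('xyz',s['tool_rot']).as_matrix();print(np.degrees(np.arctan2(M[1,2],M[0,2])))
E
```

```text
time: 3.05
tool_pos: [0.5113, 0.1509, 0.104]
tool_rot: [-1.567, -0.003, -1.144]
contact_force: [-5.0, -5.2, 21.3]
opening: 0.032
3.05 [0.51132262 0.15090688 0.10396159] [-5.00453141 -5.16536742 21.33703262] [-1.00577828  1.02814557  0.05428429] 0.03197164611557061
time: 3.55
tool_pos: [0.5118, 0.1506, 0.104]
tool_rot: [-1.565, -0.001, -1.622]
contact_force: [-3.5, -5.4, 20.5]
opening: 0.0314
3.6 [0.51177715 0.15064169 0.10397892] [-3.66451541 -5.24595382 20.45954903] [-1.03716742  0.86280009 -0.05462826] 0.0320859463909416
-2.8163725941962108
```

View pics/w2.png

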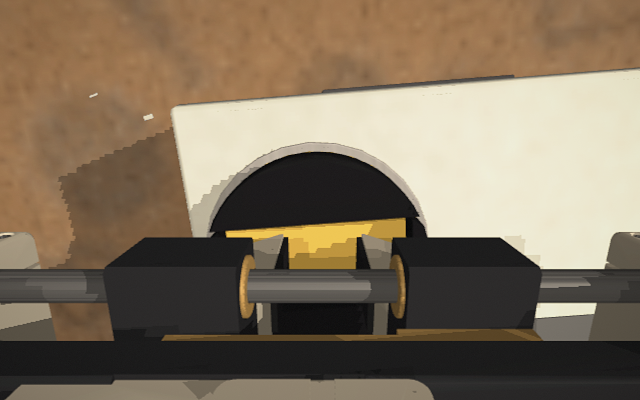

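The slot edge, (226,232) to (405,218), is now nearly parallel to the panel's end edge, so the disc has followed the fingers. I'll turn a little further to the hard stop.

```bash
python3 -m pendant '[[[0,0,0,0,0.1,0,3.2],[0,0,0,0,0.2,0,3.2],[0,0,0,0,0.28,0,3.2],[0,0,0,0,0.34,0,3.2]]]'
python3 - <<'E'
from h import *
s=status.observe();print(s['time'],s['tool_pos'],s['contact_force'],s['torque'],s['opening'])
M=R.from_euler('xyz',s['tool_rot']).as_matrix();print(np.degrees(np.arctan2(M[1,2],M[0,2])))
E
```

```text
time: 4.0
tool_pos: [0.5122, 0.1505, 0.104]
tool_rot: [-1.564, 0.001, -1.96]
contact_force: [-2.4, -6.8, 19.7]
opening: 0.0318
4.0 [0.51216412 0.15046373 0.10402238] [-2.40289376 -6.80068796 19.6629765 ] [-1.06227512  0.71796736  1.65368804] 0.0318175047233092
-22.280447433065955
```

```bash
python3 -m pendant '[[[0,-0.1,0,0,-0.03,0,3.2],[0,-0.2,0,0,-0.06,0,3.2],[0,-1,0,0,-0.07,0,3.2],[0,-2.5,0,0,-0.07,0,3.2],[0,-5,0,0,-0.07,0,3.2],[0,-7.5,0,0,-0.07,0,3.2],[4,-9,0,0,-0.07,0,3.2],[8,-9,0,0,-0.07,0,3.2],[8,-9,0,0,-0.07,0,3.2]]]'
python3 - <<'E'
from h import *
import pickle
s=status.observe();print(s['time'],s['tool_pos'],s['contact_force'],s['qpos'])
c=cam('top');M=R.from_euler('xyz',s['tool_rot']).as_matrix();print(M.round(3))
for p in [(277,202),(277,212),(337,201)]: print(world(c,*p).round(4))
cv2.imwrite('pics/crop2.png',cv2.resize(c['image'][140:240,240:370,::-1],None,fx=4,fy=4,interpolation=cv2.INTER_CUBIC))
E
```

```text
time: 4.9
tool_pos: [0.4785, 0.0745, 0.1916]
tool_rot: [-1.57, -0.001, -1.892]
contact_force: [-0.3, 0.8, 0.5]
opening: 0.0323
4.9 [0.47854435 0.07452083 0.19161146] [-0.27560281  0.79621677  0.486293  ] [-3.16214701e-03  3.00901460e-01  1.68812455e+00 -1.26078374e-03
  1.15168121e+00  3.18930688e-01]
[[-0.316  0.001  0.949]
 [-0.949 -0.001 -0.316]
 [ 0.001 -1.     0.001]]
[0.4692 0.1056 0.552 ]
[0.4478 0.1067 0.5412]
[ 0.5146 -0.0436  0.1088]
```

View pics/crop2.png

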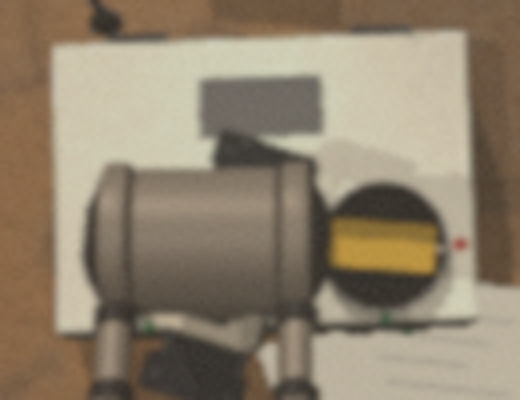

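The right slot floor reads z = 0.109, matching a panel angle of about 0.025. So the left cam is holding the panel down. On to the right fastener.

```bash
python3 -m pendant '[[[3,0,2,0,-0.14,0,3.2],[6,0,4,0,-0.28,0,3.2],[9.6,0,7,0,-0.42,0,3.2],[9.6,0,7,0,-0.56,0,3.2],[9.6,0,7,0,-0.7,0,3.2],[9.6,0,7,0,-0.84,0,3.2],[9.6,0,7,0,-0.98,0,3.2],[9.6,0,7,0,-1.12,0,3.2],[9.6,0,7,0,-1.26,0,3.2],[9.6,1,7,0,-1.4,0,3.2],[9.6,2,7,0,-1.54,0,3.2],[9.6,3,7,0,-1.68,0,3.2],[9.6,3.7,7,0,-1.82,0,3.2],[9.6,3.7,7,0,-1.83,0,3.2],[9.6,3.7,7,0,-1.83,0,3.2]]]'
python3 - <<'E'
from h import *
c=cam('wrist');save(c,'w3.png')
s=status.observe();print(s['time'],s['tool_pos'],s['contact_force'],s['qpos'])
M=R.from_euler('xyz',s['tool_rot']).as_matrix();print(M.round(3),np.degrees(np.arctan2(M[1,2],M[0,2])))
E
```

```text
time: 6.45
tool_pos: [0.5164, -0.0352, 0.1538]
tool_rot: [-1.571, -0.0, -0.062]
contact_force: [0.3, -0.1, -0.3]
opening: 0.0319
6.5 [ 0.51650158 -0.03538955  0.15403239] [ 0.66506725  0.98765339 -0.3875217 ] [-2.16677463e-01  3.99625514e-01  1.65296405e+00  2.78779019e-04
  1.08824272e+00 -1.72516348e+00]
[[ 0.998  0.001  0.062]
 [-0.062  0.     0.998]
 [ 0.001 -1.     0.   ]] 86.42247827468995
```

View pics/w3.png

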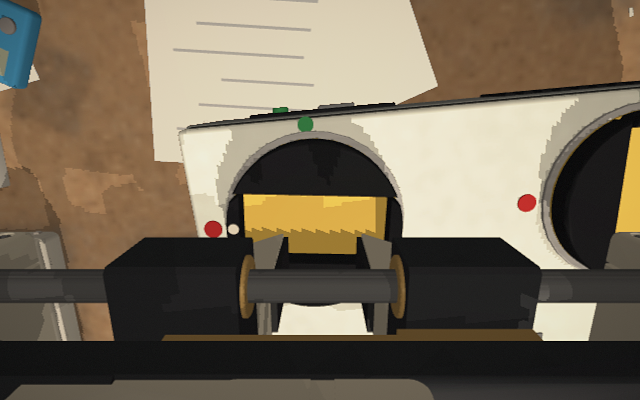

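The right slot (columns 244–387) lies between and parallel to the fingers. The left slot, at the right edge of the picture, is turned parallel to the case's x. Next I'll shift about 4 mm, press and turn.

```bash
python3 -m pendant '[[[-0.1,1,-0.4,0,0,0,3.2],[-0.15,2.5,-0.4,0,0,0,3.2],[-0.15,3.5,-0.4,0,0,0,3.2],[-0.15,4.4,-0.4,0,0,0,3.2],[-0.15,5,-0.4,0,0,0,3.2],[-0.15,5.2,-0.4,0,0,0,3.2],[-0.15,5.2,-0.4,0,0,0,3.2]]]'
```

```text
time: 7.2
tool_pos: [0.5138, -0.0399, 0.1039]
tool_rot: [-1.571, -0.0, -0.06]
contact_force: [-9.3, 0.8, 21.5]
opening: 0.032
```

```bash
python3 -m pendant '[[[0,0,0,0,0.13,0,3.2],[0,0,0,0,0.26,0,3.2],[0,0,0,0,0.39,0,3.2],[0,0,0,0,0.52,0,3.2],[0,0,0,0,0.65,0,3.2],[0,0,0,0,0.78,0,3.2],[0,0,0,0,0.91,0,3.2],[0,0,0,0,1.04,0,3.2],[0,0,0,0,1.16,0,3.2],[0,0,0,0,1.28,0,3.2],[0,0,0,0,1.4,0,3.2],[0,0,0,0,1.52,0,3.2]]]'
python3 -m pendant '[[[0,0,0,0,0.1,0,3.2],[0,0,0,0,0.2,0,3.2],[0,0,0,0,0.28,0,3.2],[0,0,0,0,0.34,0,3.2]]]'
python3 - <<'E'
from h import *
s=status.observe();print(s['time'],s['tool_pos'],s['contact_force'],s['torque'])
M=R.from_euler('xyz',s['tool_rot']).as_matrix();print(np.degrees(np.arctan2(M[1,2],M[0,2])))
E
```

```text
time: 8.4
tool_pos: [0.5145, -0.0393, 0.104]
tool_rot: [-1.569, 0.0, -1.585]
contact_force: [-3.6, 0.9, 17.2]
opening: 0.032
time: 8.8
tool_pos: [0.5165, -0.04, 0.1041]
tool_rot: [-1.565, 0.001, -1.922]
contact_force: [1.7, 3.5, 12.9]
opening: 0.0324
8.8 [ 0.51649193 -0.039973    0.10405537] [ 1.74250073  3.5092491  12.93828331] [ 0.43080444 -0.0331261   0.85529635]
-20.137044690668173
```

```bash
python3 -m pendant '[[[0,0,0,0,0.03,0,3.2],[0,0,0,0,0.05,0,3.2],[0,0,0,0,0.05,0,3.2]]]'
python3 - <<'E'
from h import *
s=status.observe();print(s['contact_force'],s['torque'])
E
python3 -m pendant '[[[0,-0.1,0,0,-0.03,0,3.2],[0,-0.2,0,0,-0.06,0,3.2],[0,-1,0,0,-0.07,0,3.2],[0,-2.5,0,0,-0.07,0,3.2],[0,-5,0,0,-0.07,0,3.2],[0,-7.5,0,0,-0.07,0,3.2],[0,-11,0,0,-0.07,0,3.2],[0,-15,0,0,-0.07,0,3.2],[0,-15,-5,0,-0.07,0,3.2],[-8,-15,-10,0,-0.07,0,3.2],[-12,-15,-12,0,-0.07,0,3.2],[-17,-15,-14,0,-0.07,0,3.2],[-22,-15,-15,0,-0.07,0,3.2],[-27,-15,-15,0,-0.07,0,3.2],[-32,-15,-15,0,-0.07,0,3.2],[-36,-15,-15,0,-0.07,0,3.2],[-36,-15,-15,0,-0.07,0,3.2]]]'
python3 - <<'E'
from h import *
c=cam('top')
for p in [(276,202),(337,200),(300,210),(305,215)]: print(world(c,*p).round(4))
save(c,'top3.png')
cv2.imwrite('pics/crop3.png',cv2.resize(c['image'][140:240,240:370,::-1],None,fx=6,fy=6,interpolation=cv2.INTER_CUBIC))
E
```

```text
time: 9.1
tool_pos: [0.5167, -0.0398, 0.1041]
tool_rot: [-1.564, 0.001, -1.967]
contact_force: [1.4, 2.7, 14.4]
opening: 0.0322
[ 1.40772152  2.69931433 14.35138543] [0.4153207  0.11378832 1.6841732 ]
time: 10.8
tool_pos: [0.5161, 0.3534, 0.2511]
tool_rot: [-1.571, 0.001, -1.898]
contact_force: [0.3, 0.4, -0.5]
opening: 0.0319
[0.5133 0.1526 0.1082]
[ 0.5179 -0.0436  0.1086]
[0.4869 0.0756 0.1064]
[0.4707 0.0597 0.1057]
```

View pics/crop3.png

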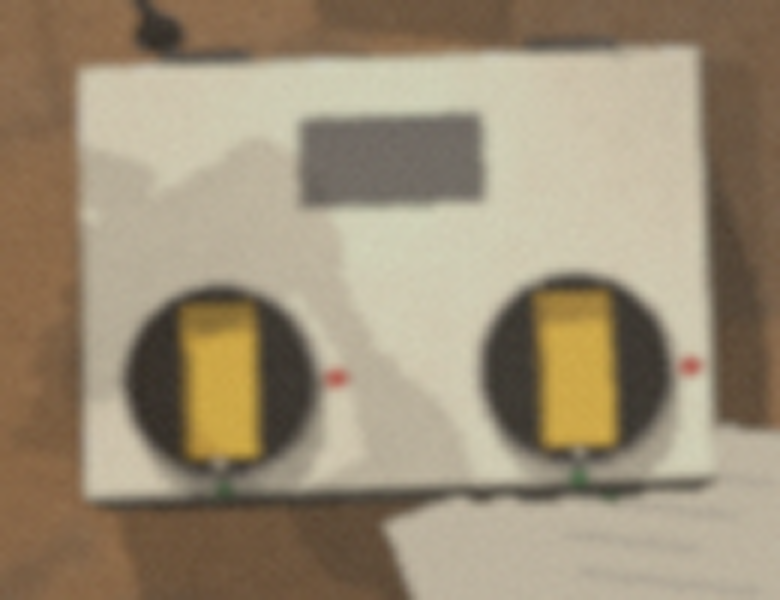

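View pics/top3.png

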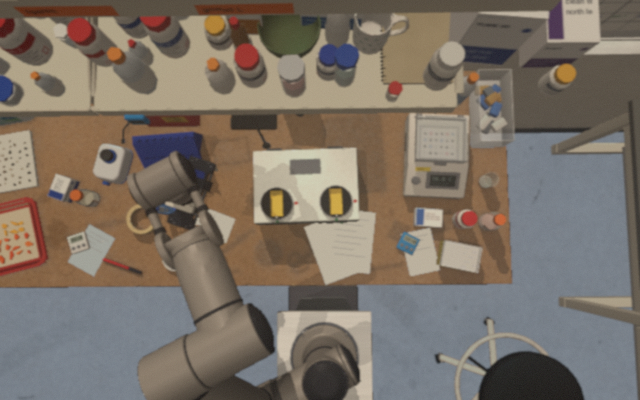

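Both slots lie along the case's x, with their pointers by the green dots at (222,487) and (577,475) in the crop. The panel is down, with both slot floors at 0.108 m, and the arm is clear.

```bash
python3 -c "
from h import *
s=status.observe();print(s['time'],np.abs(s['qvel']).max());robot.hand_in()"
```

```text
10.85 0.129343503280171
the job is handed in; nothing more can be done
```

The lid panel is shut and both fasteners are locked; I handed the job in at 10.85 s.

For each fastener, left then right, I put both fingertips in the slot and pressed the panel to its stop (TCP at 104 mm, 21–23 N). Keeping it pressed, I turned the fastener clockwise until it met the hard stop at about 1.65 N m, then eased off and lifted straight up.

My last checks, with the arm withdrawn:
- **Fasteners:** in the top view, both slots lie along the case's x and both pointers are by the green dots.
- **Panel:** both slot floors read about 108 mm, which fits the locked rest angle of about 0.025 rad.
- **Contact:** the force on the tool was near zero.
- **Bystanders:** they look unmoved in the top view wherever the arm does not hide them. The arm hides part of the bench to the left of the case, and the only thing I can say there is that it passed well above that area.

No check failed or disagreed. When I handed in, the arm still had a small settling motion of about 0.13 rad/s, in free air about 25 cm above the bench.

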